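Close the vents of the specimen jars from tallest to shortest

TASK

Close the three slim specimen jars by pressing the grey vent plug on top of each fully in, lightly, with the fingertips: the tallest jar first, then the middle-sized one, then the shortest. The squat wide jar is still airing, so leave its plug up. The jars are glass: do not lift, tip or shift them, and leave the small things between them where they are.

Things in the scene. Friction and masses are not known exactly. Their poses are not given: they have to be found in the camera images.
- tall_jar: the tallest of the three slim jars: a loose upright glass jar (80 mm across, flat white lid with its top 170 mm above the underside) with a dry shell inside. Origin at the centre of the underside, z up.
- tall_plug_top (a point): centre of the top face of the tall jar's vent plug, a grey round button 26 mm across in the middle of the lid; moves with the plug. Fully open, it stands 16 mm above the lid's top, fully in (and let go) 8 mm above it. The plug's cap is springy rubber: it yields about 1 mm per 3 N, 5 mm at most, and springs back when let go.
- tall_plug (a joint): how far the stem of the tall jar's plug is pushed in (without the give of its cap), m: 0 fully open, 0.008 fully in (firm stop). It starts 0 to 1.5 mm in, slides stiffly straight down at about 3 to 5 N when pushed slowly (no spring) and stays where it is left; a press of about 9 N seats it fully.
- middle_jar: the middle-sized of the three slim jars: a loose upright glass jar (76 mm across, flat white lid with its top 132 mm above the underside) with a dry shell inside. Origin at the centre of the underside, z up.
- middle_plug_top (a point): centre of the top face of the middle jar's vent plug, a grey round button 26 mm across in the middle of the lid; moves with the plug. Fully open, it stands 16 mm above the lid's top, fully in (and let go) 8 mm above it. The plug's cap is springy rubber: it yields about 1 mm per 3 N, 5 mm at most, and springs back when let go.
- middle_plug (a joint): how far the stem of the middle jar's plug is pushed in (without the give of its cap), m: 0 fully open, 0.008 fully in (firm stop). It starts 0 to 1.5 mm in, slides stiffly straight down at about 3 to 5 N when pushed slowly (no spring) and stays where it is left; a press of about 9 N seats it fully.
- short_jar: the shortest of the three slim jars: a loose upright glass jar (72 mm across, flat white lid with its top 95 mm above the underside) with a dry shell inside. Origin at the centre of the underside, z up.
- short_plug_top (a point): centre of the top face of the short jar's vent plug, a grey round button 26 mm across in the middle of the lid; moves with the plug. Fully open, it stands 16 mm above the lid's top, fully in (and let go) 8 mm above it. The plug's cap is springy rubber: it yields about 1 mm per 3 N, 5 mm at most, and springs back when let go.
- short_plug (a joint): how far the stem of the short jar's plug is pushed in (without the give of its cap), m: 0 fully open, 0.008 fully in (firm stop). It starts 0 to 1.5 mm in, slides stiffly straight down at about 3 to 5 N when pushed slowly (no spring) and stays where it is left; a press of about 9 N seats it fully.
- wide_jar: the squat wide jar, clearly fatter than the others and between the middle and short jars in height; its vent is to stay open: a loose upright glass jar (104 mm across, flat white lid with its top 118 mm above the underside) with a dry shell inside. Origin at the centre of the underside, z up.
- wide_plug_top (a point): centre of the top face of the wide jar's vent plug, a grey round button 26 mm across in the middle of the lid; moves with the plug. Fully open, it stands 16 mm above the lid's top, fully in (and let go) 8 mm above it. The plug's cap is springy rubber: it yields about 1 mm per 3 N, 5 mm at most, and springs back when let go.
- wide_plug (a joint): how far the stem of the wide jar's plug is pushed in (without the give of its cap), m: 0 fully open, 0.008 fully in (firm stop). It starts 0 to 1.5 mm in, slides stiffly straight down at about 3 to 5 N when pushed slowly (no spring) and stays where it is left; a press of about 9 N seats it fully.
- vial_a: small glass vial with white cap, 34 mm across, 50 mm tall, loose; origin at centre of underside. A bystander to leave alone.
- vial_b: a second vial like vial_a. A bystander to leave alone.
- dish: flat clear dish with a small bone in it, 60 mm across, 14 mm high, loose; origin at centre of underside. A bystander to leave alone.
- brush: small brush lying on the table, 150 mm long along its x, loose. A bystander to leave alone.
- loupe: black eyepiece magnifier, 34 mm across, 30 mm tall, loose; origin at centre of underside. A bystander to leave alone.

How it is judged:
On the way, in this order (a step that is already met when the one before it is completed fails the run):
1. the tallest jar's plug is pressed in, the others still up (value of joint tall_plug above 0.006 m and value of joint each of middle_plug, short_plug, wide_plug below 0.0045 m), for 0.2 s.
2. then the middle-sized slim jar's plug (value of joint each of tall_plug, middle_plug above 0.006 m and value of joint each of short_plug, wide_plug below 0.0045 m), for 0.2 s.
3. then the shortest jar's plug (value of joint each of tall_plug, middle_plug, short_plug above 0.006 m and value of joint wide_plug below 0.0045 m), for 0.2 s.
At the end, for the whole second after the job is handed in: The plugs of the tall, middle and short jars are at least 6 mm in (of 8), the wide jar's less than 4.5 mm; all four jars stand upright at rest within 20 mm of where they were, and the vials, dish, brush and loupe within 20 mm of theirs (all of step 3 and angle between each of tall_jar, middle_jar, short_jar, wide_jar's own z axis and vertical below 0.1 rad and distance of each of tall_jar, middle_jar, short_jar, wide_jar, vial_a, vial_b, dish, brush, loupe from where it was at the start of the episode below 0.02 m and linear speed of each of tall_jar, middle_jar, short_jar, wide_jar below 0.02 m/s); the robot touches nothing.
It fails at once if a plug is pressed out of order ((value of joint middle_plug above 0.0045 m and value of joint tall_plug below 0.006 m) or (value of joint short_plug above 0.0045 m and value of joint middle_plug below 0.006 m)).
It fails at once if the wide jar's plug is pressed (value of joint wide_plug above 0.0045 m).
It fails at once if a jar is lifted more than 8 mm, tipped or shifted more than 20 mm (height (world z) of any of tall_jar, middle_jar, short_jar, wide_jar above 0.008 m or angle between any of tall_jar, middle_jar, short_jar, wide_jar's own z axis and vertical above 0.15 rad or distance of any of tall_jar, middle_jar, short_jar, wide_jar from where it was at the start of the episode above 0.02 m).
It fails at once if a jar is pressed harder than 30 N (contact force between any of the fingers, the arm and tall_jar above 30 N or contact force between any of the fingers, the arm and middle_jar above 30 N or contact force between any of the fingers, the arm and short_jar above 30 N or contact force between any of the fingers, the arm and wide_jar above 30 N).
It fails at once if a small thing on the table is moved more than 20 mm (distance of any of vial_a, vial_b, dish, brush, loupe from where it was at the start of the episode above 0.02 m).
It also fails if it takes over 51 s, if anything falls off the work surface, if the arm or the gripper's body presses on something with over 40 N, if the wrist force passes 120 N, or if a joint passes its speed limit or range.

ROBOT

A 6-joint arm with a two-finger parallel gripper is mounted at the origin on the work surface. World frame = base frame: x ahead of the robot, y to its left, z up, the work surface at z = 0. Lengths are in m, angles in rad, forces in N, time in s.
With the tool pointing down it reaches from about 0.225 to 0.875 m from the base axis. Payload 3.4 kg.
Tool frame: the origin (TCP) lies on the centre line of the jaws, within the pads' length; the fingertips stand 17 mm ahead of it and the grasp point (between the pads) lies 2 mm behind it; z points along the fingers, y is the line along which they close (so a half turn about z gives the same grasp; the last joint's range is limited). The gripper opens to 85 mm and grips with 20 to 120 N. Pads are 22 mm wide; open, the fingers measure 114 mm over their backs; the gripper's body (76 mm by 85 mm) begins 54 mm behind the grasp point. The pads swing forward as they close: fully open they stand 13 mm farther back than shut.
Start: joints at [1.055, 0.276, 1.505, -0, 1.361, -0.121], TCP at [0.221, 0.531, 0.248] pointing down, gripper open.
Joint ranges: [-2.89, 2.89], [-0.75, 2.08], [0.22, 2.7], [-1.18, 4.32], [0.11, 2.71], [-2.7, 2.7]. Speed limits (rad/s): [2.57, 2.57, 3.14, 3.14, 3.14, 3.14].

INTERFACE

Orientations are given as a unit quaternion [w, x, y, z].
In Python, from rig import manip gives the robot as it stands.
- The arm moves only by the tool move_arm, never from a script. Its argument "steps" is one flat list of numbers, 7 for each row, row after row: the turn, a rotation vector about the world's x, y, z normalised to -1 to 1, where 1 is 360 degrees, then the shift along the world's x, y, z normalised to -1 to 1, where 1 is 1 m, then the opening, from -1 (shut) to 1 (fully open). A call has exactly 10 rows; each row is the pose to reach, as a shift and turn from the pose commanded when the call began, turning the shorter way round; what a row does not reach only later rows make up. A row lasts 1/10 s, in which the tool goes at most 50 mm and 8.59 degrees, less where a joint would pass 70% of its speed; a pose out of reach is approached as far as the arm can. A call with a number of a shift or a turn outside -1 to 1 is refused whole. A call with a gripper value outside its range is refused whole. The fingers move at their own pace and stop on an object; "squeeze" is the grip in N (left out, the last holds). Time passes only in rows, so rows that repeat a pose let the fingers close, or fill a call up. It gives the time, the measured TCP pose, the force, the opening and the grip force at its end, in the units of the state.
- manip.get_state(): the state, without advancing time (a new reading comes with each control period).
- manip.get_image(name): name is "scene" or "top" or "wrist"; returns a dict with "pixels" (384x512x3 uint8, blue, green, red), "fx", "fy", "cx", "cy" (pixels), "R" (3x3) and "t" (3): a world point X has camera coordinates R X + t. Camera axes: x right, y down, z forward; pixel columns grow to the right and rows downward; lengths in m; the calibration is good to about 2 mm. The wrist camera is an equidistant fisheye: a pixel r from the principal point sees the ray r / f radians off the axis. A picture is of the moment at which its call begins. There is no depth.
- manip.sign_off(): hands the job in; it is judged then, once.
The state is a dict: "clock": time; "qpos": joint angles; "qd": joint speeds; "effort": joint torques, N m; "position": TCP position; "ee_rot": TCP orientation; "contact_force": force on the tool from outside, world axes, zero at the start; "moment": the same for the moment, N m; "width": finger opening in m; "gripper_force": force on a finger pad.
Only numpy, scipy, OpenCV 4.12 (cv2) and the standard library are available. Lean on these libraries where they do the work, as an engineer would, in place of code of your own. Each camera call takes 0.05 s, during which the arm holds its last target. There are 200 camera calls.

## Working session

There is one attempt and no reset: what is moved stays moved. The work goes in short steps, Python scripts to look and compute and a tool call to move; the robot and the scene stay as the last step left them, time stands still between calls to the robot, and variables do not carry over. Pictures are saved under pics/ and viewed, at most 10 in all, crops included, and the job is handed in when it is done.

Besides the shell and the picture viewer there is one more tool, called after "Emit:" as name(argument=value, ...) on one line, values as JSON. move_arm: Moves the arm, as the interface text tells. Scaled input: -1 to 1 covers 1 m each way for a shift and 360 degrees each way for a turn. Its arguments: {"type":"object","properties":{"steps":{"type":"array"},"squeeze":{"type":"number"}},"required":["steps"]}

```bash
mkdir -p pics; cat > h.py <<'E'
from rig import manip
import numpy as np, cv2, pickle
def grab(names):
    d={}
    for n in names:
        im=manip.get_image(n); d[n]=im
        cv2.imwrite(f'pics/{n}_{manip.get_state()["clock"]:.2f}.png',np.asarray(im['pixels'],np.uint8))
    return d
E
python3 - <<'E'
from h import *
d=grab(['scene','top'])
pickle.dump(d,open('d0.pkl','wb'))
for n in d: print(n,d[n]['fx'],d[n]['cx'],d[n]['cy'],np.round(d[n]['R'],3).tolist(),np.round(d[n]['t'],3), 'C',np.round(-np.array(d[n]['R']).T@d[n]['t'],3))
s=manip.get_state();print(s)
E
ls pics; cd pics; mv scene*.png s0.png; mv top*.png t0.png
```

```text
scene 404.5499156111432 255.51741987227462 198.48885889156662 [[-0.752, 0.659, 0.004], [0.441, 0.508, -0.739], [-0.489, -0.555, -0.673]] [ 0.394 -0.172  1.322] C [1.018 0.561 0.762]
top 357.49157706308125 256.4161888953229 198.54352770154347 [[-0.004, -1.0, -0.018], [-0.991, 0.006, -0.132], [0.132, 0.017, -0.991]] [0.055 0.533 0.878] C [0.412 0.036 0.941]
{'clock': 0.1, 'qpos': array([ 1.05499534e+00,  2.76548998e-01,  1.50602774e+00, -7.24623855e-07,
        1.36071326e+00, -1.20998233e-01]), 'qd': array([-0.00223359,  0.00102688, -0.00279327, -0.00018977,  0.00197827,
        0.00091849]), 'effort': array([ 1.34801609e-03, -4.17698801e+01, -2.46406120e+01, -3.81047321e-04,
        5.77798332e-03, -1.91541596e-05]), 'position': array([0.22093792, 0.53036564, 0.24750791]), 'ee_rot': array([-2.65337532e-04,  1.96121693e-01,  9.80579197e-01, -8.06125956e-04]), 'contact_force': array([0.74922372, 0.10163622, 0.78507418]), 'moment': array([ 0.01668349, -0.03336863,  0.00318111]), 'gripper_force': 0.0, 'width': 0.08533677842627871}
scene_0.05.png
top_0.10.png
```

View pics/s0.png

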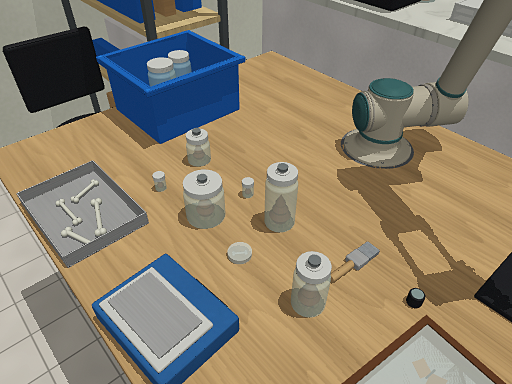

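View pics/t0.png

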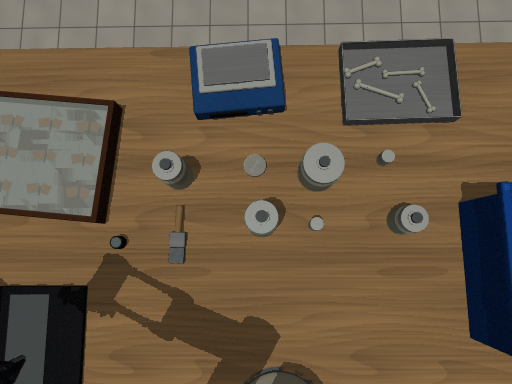

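The scene view shows the plugs at about (196,131) short, (202,178) wide, (282,167) tall and (314,260) middle. In the top view they are at about (416,218), (324,161), (262,216) and (165,164). I'll zoom in to refine these.

```bash
python3 - <<'E'
from h import *
a=cv2.imread('pics/s0.png');b=cv2.imread('pics/t0.png')
S=[(282,168),(314,262),(196,131),(202,178)];T=[(262,216),(166,164),(416,218),(324,162)]
f=lambda im,p:cv2.resize(im[p[1]-12:p[1]+13,p[0]-12:p[0]+13],(200,200),interpolation=cv2.INTER_NEAREST)
m=np.vstack([np.hstack([f(a,p) for p in S]),np.hstack([f(b,p) for p in T])])
for i in range(0,800,40): m[:,i]=(m[:,i]*.6+np.array([0,0,100])).astype(np.uint8)
for i in range(0,400,40): m[i,:]=(m[i,:]*.6+np.array([0,0,100])).astype(np.uint8)
cv2.imwrite('pics/z0.png',m)
E
```

```text
(no output)
```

View pics/z0.png

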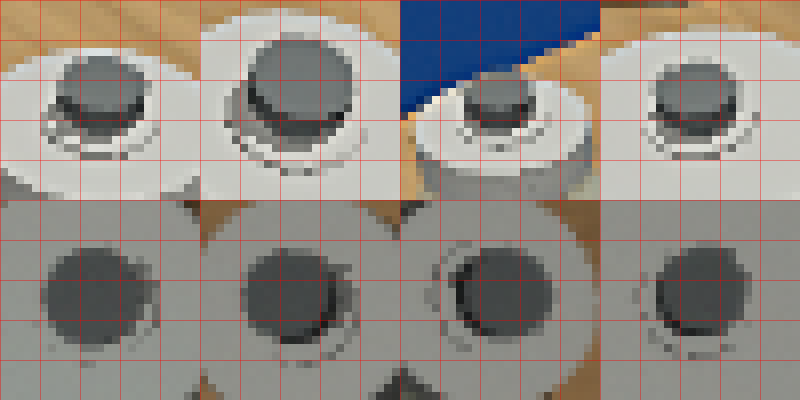

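```bash
python3 - <<'E'
from h import *
d=pickle.load(open('d0.pkl','rb'))
N=['tall','middle','short','wide']
S=[(282,168),(314,262),(196,131),(202,178)];T=[(262,216),(166,164),(416,218),(324,162)]
s=[(103,83),(102,75),(100,88),(97,84)];t=[(92,97),(90,96),(109,97),(105,91)]
g=lambda p,o:np.array([p[0]-12+o[0]/8-.5,p[1]-12+o[1]/8-.5])
def P(n):
    c=d[n];K=np.array([[c['fx'],0,c['cx']],[0,c['fy'],c['cy']],[0,0,1]]);return K@np.c_[np.array(c['R']),np.array(c['t'])]
H=[.186,.148,.111,.134]
for i in range(4):
    u,v=g(S[i],s[i]),g(T[i],t[i])
    X=cv2.triangulatePoints(P('scene'),P('top'),u,v).ravel();X=X[:3]/X[3]
    out=[]
    for n,q in(('scene',u),('top',v)):
        c=d[n];R=np.array(c['R']);C=-R.T@np.array(c['t']);r=R.T@[(q[0]-c['cx'])/c['fx'],(q[1]-c['cy'])/c['fy'],1]
        out.append(np.round((C+r*(H[i]-C[2])/r[2])[:2],4))
    print(N[i],X.round(4),H[i],out)
E
```

```text
tall [0.4764 0.0401 0.1828] 0.186 [array([0.4793, 0.0431]), array([0.4763, 0.0399])]
middle [0.5999 0.2596 0.1458] 0.148 [array([0.6013, 0.2609]), array([0.5996, 0.2587])]
short [ 0.4764 -0.3217  0.1069] 0.111 [array([ 0.4797, -0.316 ]), array([ 0.4762, -0.32  ])]
wide [ 0.6068 -0.1073  0.1313] 0.134 [array([ 0.6084, -0.1043]), array([ 0.6063, -0.107 ])]
```

Emit:
move_arm(steps=[0,0,0,0.007,-0.013,0.002,-1,0,0,0,0.021,-0.04,0.002,-1,0,0,0,0.041,-0.079,0.002,-1,0,0,0,0.063,-0.121,0.002,-1,0,0,0,0.085,-0.163,0.002,-1,0,0,0,0.107,-0.205,0.002,-1,0,0,0,0.129,-0.248,0.002,-1,0,0,0,0.149,-0.286,0.002,-1,0,0,0,0.165,-0.317,0.002,-1,0,0,0,0.175,-0.336,0.002,-1], squeeze=20)

```text
clock: 1.1
position: [0.3966, 0.1915, 0.2504]
ee_rot: [0.0, 0.197, 0.98, -0.001]
contact_force: [-0.6, 0.7, -1.1]
width: 0.0002
gripper_force: 0.0
```

Emit:
move_arm(steps=[0,0,0,0.006,-0.012,0,-1,0,0,0,0.018,-0.035,0,-1,0,0,0,0.035,-0.068,0,-1,0,0,0,0.052,-0.1,0,-1,0,0,0,0.066,-0.127,0,-1,0,0,0,0.074,-0.144,0,-1,0,0,0,0.079,-0.152,0,-1,0,0,0,0.0805,-0.1545,0,-1,0,0,0,0.0805,-0.1545,0,-1,0,0,0,0.0805,-0.1545,0,-1])

```text
clock: 2.1
position: [0.4761, 0.041, 0.2504]
ee_rot: [-0.0, 0.196, 0.981, 0.0]
contact_force: [-0.1, -0.6, -0.6]
width: -0.0001
gripper_force: 0.0
```

Emit:
move_arm(steps=[0,0,0,0,0,-0.003,-1,0,0,0,0,0,-0.009,-1,0,0,0,0,0,-0.017,-1,0,0,0,0,0,-0.025,-1,0,0,0,0,0,-0.032,-1,0,0,0,0,0,-0.037,-1,0,0,0,0,0,-0.041,-1,0,0,0,0,0,-0.043,-1,0,0,0,0,0,-0.043,-1,0,0,0,0,0,-0.043,-1])

```text
clock: 3.1
position: [0.4769, 0.0402, 0.2075]
ee_rot: [0.0, 0.196, 0.981, 0.0]
contact_force: [-0.6, 0.6, 0.3]
width: -0.0001
gripper_force: 0.0
```

```bash
python3 - <<'E'
from h import *
d=grab(['scene','wrist']); s=manip.get_state(); print(s['position'],s['contact_force'])
a=np.asarray(d['scene']['pixels'],np.uint8)[130:205,240:325]
a=cv2.resize(a,(510,450),interpolation=cv2.INTER_CUBIC)
w=np.asarray(d['wrist']['pixels'],np.uint8)
cv2.imwrite('pics/c1.png',np.hstack([a[:,100:390],np.pad(w,((0,66),(0,0),(0,0)))[:, :510]]))
E
```

```text
[0.47690765 0.04026914 0.20762866] [ 0.08066511  0.59547765 -0.91432396]
```

View pics/c1.png

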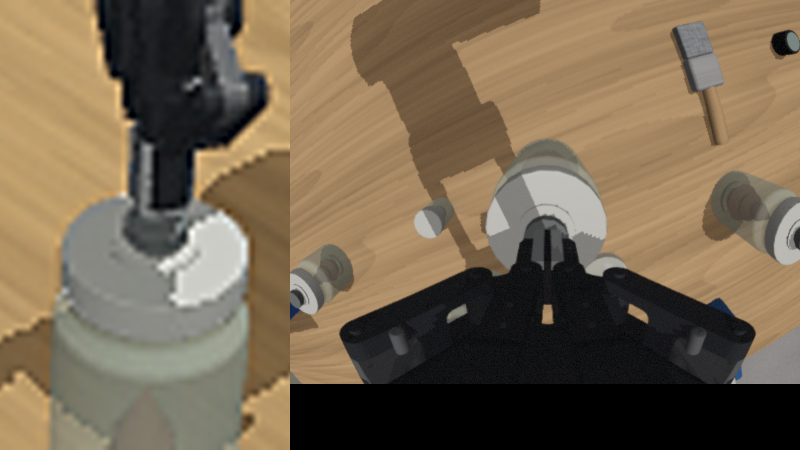

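The fingertips sit just above the centre of the tall jar's plug in both views (scene crop at about (155,235)). I'll press now in small steps.

Emit:
move_arm(steps=[0,0,0,0,0,-0.002,-1,0,0,0,0,0,-0.004,-1,0,0,0,0,0,-0.005,-1,0,0,0,0,0,-0.006,-1,0,0,0,0,0,-0.007,-1,0,0,0,0,0,-0.008,-1,0,0,0,0,0,-0.009,-1,0,0,0,0,0,-0.01,-1,0,0,0,0,0,-0.01,-1,0,0,0,0,0,-0.01,-1])

```text
clock: 4.2
position: [0.4766, 0.0403, 0.1973]
ee_rot: [-0.0, 0.196, 0.981, 0.0]
contact_force: [-2.1, 0.1, 2.0]
width: 0.0002
gripper_force: 1.3
```

Emit:
move_arm(steps=[0,0,0,0,0,-0.0005,-1,0,0,0,0,0,-0.001,-1,0,0,0,0,0,-0.0015,-1,0,0,0,0,0,-0.002,-1,0,0,0,0,0,-0.0025,-1,0,0,0,0,0,-0.003,-1,0,0,0,0,0,-0.0035,-1,0,0,0,0,0,-0.004,-1,0,0,0,0,0,-0.004,-1,0,0,0,0,0,-0.004,-1])

```text
clock: 5.2
position: [0.4767, 0.0403, 0.1935]
ee_rot: [0.0, 0.196, 0.981, 0.0]
contact_force: [-1.7, 0.3, 4.1]
width: -0.0002
gripper_force: 2.3
```

Emit:
move_arm(steps=[0,0,0,0,0,-0.0005,-1,0,0,0,0,0,-0.001,-1,0,0,0,0,0,-0.0015,-1,0,0,0,0,0,-0.002,-1,0,0,0,0,0,-0.0025,-1,0,0,0,0,0,-0.003,-1,0,0,0,0,0,-0.003,-1,0,0,0,0,0,-0.003,-1,0,0,0,0,0,-0.003,-1,0,0,0,0,0,-0.003,-1])

```text
clock: 6.2
position: [0.4769, 0.0403, 0.1914]
ee_rot: [0.001, 0.196, 0.981, 0.0]
contact_force: [-2.6, -0.1, 11.2]
width: -0.0
gripper_force: 5.3
```

Emit:
move_arm(steps=[0,0,0,0,0,0.003,-1,0,0,0,0,0,0.01,-1,0,0,0,0,0,0.025,-1,0,0,0,0,0,0.04,-1,0,0,0,0.005,0.009,0.05,-1,0,0,0,0.016,0.028,0.05,-1,0,0,0,0.033,0.059,0.05,-1,0,0,0,0.054,0.096,0.05,-1,0,0,0,0.075,0.133,0.05,-1,0,0,0,0.095,0.169,0.05,-1])

```text
clock: 7.2
position: [0.5728, 0.2117, 0.24]
ee_rot: [0.0, 0.196, 0.981, 0.0]
contact_force: [0.4, 0.3, -0.9]
width: 0.0002
gripper_force: 0.0
```

Emit:
move_arm(steps=[0,0,0,0.016,0.028,0,-1,0,0,0,0.024,0.042,0,-1,0,0,0,0.028,0.049,0,-1,0,0,0,0.0285,0.0505,-0.005,-1,0,0,0,0.0285,0.0505,-0.017,-1,0,0,0,0.0285,0.0505,-0.034,-1,0,0,0,0.0285,0.0505,-0.051,-1,0,0,0,0.0285,0.0505,-0.063,-1,0,0,0,0.0285,0.0505,-0.069,-1,0,0,0,0.0285,0.0505,-0.07,-1])

```text
clock: 8.2
position: [0.5996, 0.2591, 0.1694]
ee_rot: [-0.001, 0.196, 0.981, -0.0]
contact_force: [-0.4, 0.0, -0.5]
width: 0.0001
gripper_force: 0.0
```

```bash
python3 - <<'E'
from h import *
d=grab(['scene','wrist']); s=manip.get_state(); print(s['position'],s['contact_force'])
a=np.asarray(d['scene']['pixels'],np.uint8)[215:290,268:368]
a=cv2.resize(a,(600,450),interpolation=cv2.INTER_CUBIC)
w=np.asarray(d['wrist']['pixels'],np.uint8)
cv2.imwrite('pics/c2.png',np.hstack([a[:,140:430],np.pad(w,((0,66),(0,0),(0,0)))[:, :510]]))
E
```

```text
[0.6004081  0.2595925  0.17067208] [ 0.42045204 -0.07974599  0.41552218]
```

View pics/c2.png

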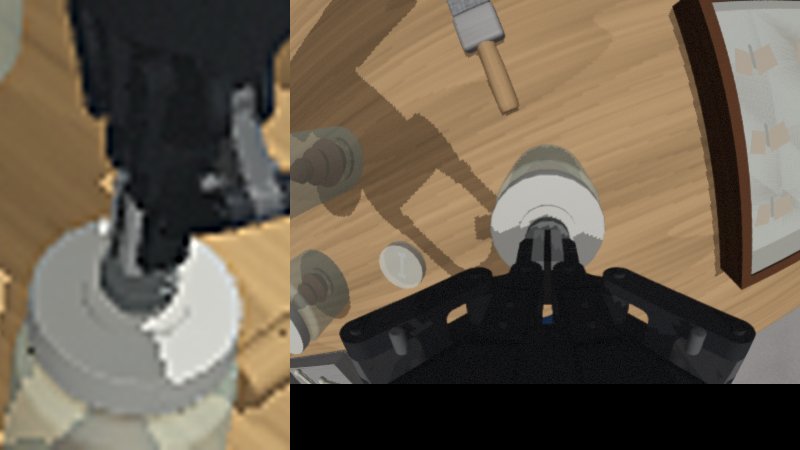

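The fingertips are centred over the middle jar's plug (scene crop at about (145,285)), so I'll press.

Emit:
move_arm(steps=[0,0,0,0,0,-0.002,-1,0,0,0,0,0,-0.004,-1,0,0,0,0,0,-0.006,-1,0,0,0,0,0,-0.008,-1,0,0,0,0,0,-0.009,-1,0,0,0,0,0,-0.01,-1,0,0,0,0,0,-0.011,-1,0,0,0,0,0,-0.012,-1,0,0,0,0,0,-0.013,-1,0,0,0,0,0,-0.013,-1])

```text
clock: 9.3
position: [0.6004, 0.2599, 0.1572]
ee_rot: [0.0, 0.196, 0.981, 0.0]
contact_force: [-0.2, 0.5, 2.5]
width: -0.0001
gripper_force: 1.3
```

Emit:
move_arm(steps=[0,0,0,0,0,-0.0005,-1,0,0,0,0,0,-0.001,-1,0,0,0,0,0,-0.0015,-1,0,0,0,0,0,-0.002,-1,0,0,0,0,0,-0.0025,-1,0,0,0,0,0,-0.0025,-1,0,0,0,0,0,-0.0025,-1,0,0,0,0,0,-0.0025,-1,0,0,0,0,0,-0.0025,-1,0,0,0,0,0,-0.0025,-1])

```text
clock: 10.3
position: [0.6004, 0.2599, 0.1553]
ee_rot: [0.0, 0.196, 0.981, 0.0]
contact_force: [0.3, 0.9, 5.7]
width: -0.0001
gripper_force: 2.6
```

Emit:
move_arm(steps=[0,0,0,0,0,-0.0005,-1,0,0,0,0,0,-0.001,-1,0,0,0,0,0,-0.0015,-1,0,0,0,0,0,-0.002,-1,0,0,0,0,0,-0.002,-1,0,0,0,0,0,-0.002,-1,0,0,0,0,0,-0.002,-1,0,0,0,0,0,-0.002,-1,0,0,0,0,0,-0.002,-1,0,0,0,0,0,-0.002,-1])

```text
clock: 11.3
position: [0.6004, 0.2599, 0.1541]
ee_rot: [0.001, 0.196, 0.981, 0.0]
contact_force: [-1.4, -0.1, 8.2]
width: 0.0002
gripper_force: 4.3
```

Emit:
move_arm(steps=[0,0,0,0,0,-0.0005,-1,0,0,0,0,0,-0.001,-1,0,0,0,0,0,-0.001,-1,0,0,0,0,0,-0.001,-1,0,0,0,0,0,-0.001,-1,0,0,0,0,0,-0.001,-1,0,0,0,0,0,-0.001,-1,0,0,0,0,0,-0.001,-1,0,0,0,0,0,-0.001,-1,0,0,0,0,0,-0.001,-1])

```text
clock: 12.3
position: [0.6004, 0.2599, 0.1536]
ee_rot: [0.001, 0.196, 0.981, 0.0]
contact_force: [-0.8, -0.6, 10.8]
width: -0.0001
gripper_force: 5.1
```

Emit:
move_arm(steps=[0,0,0,0,0,0.004,-1,0,0,0,0,0,0.015,-1,0,0,0,0,0,0.035,-1,0,0,0,0,0,0.06,-1,0,0,0,0,0,0.08,-1,0,0,0,-0.002,-0.01,0.09,-1,0,0,0,-0.006,-0.03,0.09,-1,0,0,0,-0.013,-0.06,0.09,-1,0,0,0,-0.021,-0.1,0.09,-1,0,0,0,-0.03,-0.14,0.09,-1])

```text
clock: 13.3
position: [0.5681, 0.1171, 0.24]
ee_rot: [-0.002, 0.196, 0.981, -0.001]
contact_force: [0.3, -0.1, 0.1]
width: 0.0001
gripper_force: 0.0
```

Emit:
move_arm(steps=[0,0,0,-0.009,-0.042,0,-1,0,0,0,-0.018,-0.084,0,-1,0,0,0,-0.027,-0.126,0,-1,0,0,0,-0.036,-0.168,0,-1,0,0,0,-0.045,-0.21,0,-1,0,0,0,-0.054,-0.252,0,-1,0,0,0,-0.063,-0.294,0,-1,0,0,0,-0.071,-0.332,0,-1,0,0,0,-0.077,-0.362,0,-1,0,0,0,-0.082,-0.384,0,-1])

```text
clock: 14.3
position: [0.485, -0.2666, 0.2401]
ee_rot: [-0.002, 0.197, 0.98, 0.0]
contact_force: [0.5, 0.3, -0.3]
width: -0.0002
gripper_force: 0.0
```

Emit:
move_arm(steps=[0,0,0,-0.005,-0.025,0,-1,0,0,0,-0.009,-0.044,0,-1,0,0,0,-0.011,-0.053,0,-1,0,0,0,-0.011,-0.055,-0.01,-1,0,0,0,-0.011,-0.055,-0.025,-1,0,0,0,-0.011,-0.055,-0.04,-1,0,0,0,-0.011,-0.055,-0.055,-1,0,0,0,-0.011,-0.055,-0.065,-1,0,0,0,-0.011,-0.055,-0.07,-1,0,0,0,-0.011,-0.055,-0.07,-1])

```text
clock: 15.3
position: [0.4767, -0.3184, 0.1709]
ee_rot: [-0.001, 0.196, 0.981, 0.001]
contact_force: [0.1, 0.3, 0.5]
width: -0.0
gripper_force: 0.0
```

```bash
python3 - <<'E'
from h import *
d=grab(['scene','wrist']); s=manip.get_state(); print(s['position'],s['contact_force'])
a=np.asarray(d['scene']['pixels'],np.uint8)[80:180,146:246]
a=cv2.resize(a,(450,450),interpolation=cv2.INTER_CUBIC)
w=np.asarray(d['wrist']['pixels'],np.uint8)
cv2.imwrite('pics/c3.png',np.hstack([a[:,80:370],np.pad(w,((0,66),(0,0),(0,0)))[:, :510]]))
E
```

```text
[ 0.47743036 -0.31919927  0.17217437] [ 0.2082136  -0.7621012  -0.03650458]
```

View pics/c3.png

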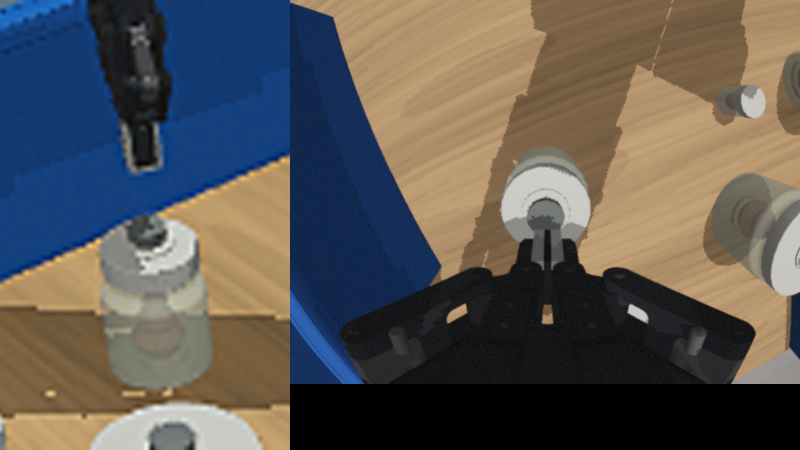

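The fingertips are about 45 mm above the short jar's plug. They line up with it in both views, with the plug at (148,228) in the scene crop and wrist column about 255. The blue box stays clear on the left.

Emit:
move_arm(steps=[0,0,0,0,0,-0.003,-1,0,0,0,0,0,-0.009,-1,0,0,0,0,0,-0.016,-1,0,0,0,0,0,-0.023,-1,0,0,0,0,0,-0.03,-1,0,0,0,0,0,-0.035,-1,0,0,0,0,0,-0.038,-1,0,0,0,0,0,-0.04,-1,0,0,0,0,0,-0.04,-1,0,0,0,0,0,-0.04,-1])

```text
clock: 16.4
position: [0.4773, -0.3193, 0.132]
ee_rot: [0.0, 0.196, 0.981, -0.0]
contact_force: [-0.1, 0.3, 0.9]
width: 0.0001
gripper_force: 0.0
```

Emit:
move_arm(steps=[0,0,0,0,0,-0.002,-1,0,0,0,0,0,-0.004,-1,0,0,0,0,0,-0.006,-1,0,0,0,0,0,-0.008,-1,0,0,0,0,0,-0.009,-1,0,0,0,0,0,-0.01,-1,0,0,0,0,0,-0.011,-1,0,0,0,0,0,-0.012,-1,0,0,0,0,0,-0.013,-1,0,0,0,0,0,-0.013,-1])

```text
clock: 17.4
position: [0.4772, -0.3193, 0.1188]
ee_rot: [0.0, 0.196, 0.981, 0.0]
contact_force: [0.5, 0.2, 3.6]
width: -0.0002
gripper_force: 1.8
```

Seating should come at a TCP height of about 0.1165 m, so I'll press 3 mm more.

Emit:
move_arm(steps=[0,0,0,0,0,-0.0005,-1,0,0,0,0,0,-0.001,-1,0,0,0,0,0,-0.0015,-1,0,0,0,0,0,-0.002,-1,0,0,0,0,0,-0.0025,-1,0,0,0,0,0,-0.003,-1,0,0,0,0,0,-0.003,-1,0,0,0,0,0,-0.003,-1,0,0,0,0,0,-0.003,-1,0,0,0,0,0,-0.003,-1])

```text
clock: 18.4
position: [0.4773, -0.3193, 0.1169]
ee_rot: [0.0, 0.196, 0.981, -0.0]
contact_force: [-1.5, 1.3, 8.6]
width: 0.0001
gripper_force: 4.6
```

Emit:
move_arm(steps=[0,0,0,0,0,-0.0005,-1,0,0,0,0,0,-0.001,-1,0,0,0,0,0,-0.001,-1,0,0,0,0,0,-0.001,-1,0,0,0,0,0,-0.001,-1,0,0,0,0,0,-0.001,-1,0,0,0,0,0,-0.001,-1,0,0,0,0,0,-0.001,-1,0,0,0,0,0,-0.001,-1,0,0,0,0,0,-0.001,-1])

```text
clock: 19.4
position: [0.4773, -0.3193, 0.1162]
ee_rot: [0.0, 0.196, 0.981, -0.0]
contact_force: [-1.3, 1.6, 10.7]
width: -0.0002
gripper_force: 5.6
```

Emit:
move_arm(steps=[0,0,0,0,0,0.003,-1,0,0,0,0,0,0.01,-1,0,0,0,0,0,0.025,-1,0,0,0,0,0,0.045,-1,0,0,0,0,0,0.07,-1,0,0,0,0,0,0.095,-1,0,0,0,0,0,0.12,-1,0,0,0,0,0,0.14,-1,0,0,0,0,0,0.15,-1,0,0,0,0,0,0.15,-1])

```text
clock: 20.4
position: [0.4776, -0.3196, 0.2658]
ee_rot: [0.001, 0.196, 0.981, -0.001]
contact_force: [-0.3, 0.8, 0.1]
width: 0.0004
gripper_force: 0.0
```

```bash
python3 - <<'E'
from h import *
d=grab(['scene']); s=manip.get_state(); print(s['position'],s['contact_force'])
a=np.asarray(d['scene']['pixels'],np.uint8)
z=cv2.imread('pics/s0.png')
f=lambda im:cv2.resize(im[110:330,130:440],(400,284),interpolation=cv2.INTER_CUBIC)
g=lambda im,p:cv2.resize(im[p[1]-16:p[1]+17,p[0]-16:p[0]+17],(200,200),interpolation=cv2.INTER_NEAREST)
S=[(282,168),(314,262),(196,131),(202,178)]
cv2.imwrite('pics/e.png',np.vstack([np.hstack([f(z),f(a)]),np.hstack([g(a,p) for p in S])]))
E
```

```text
[ 0.4771222  -0.3191661   0.26451591] [-0.11089457  0.37021    -0.83821499]
```

View pics/e.png

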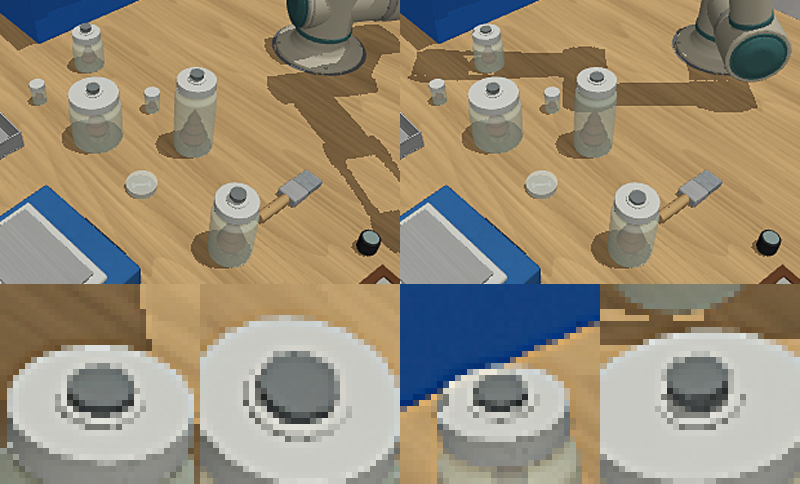

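The three slim jars' plugs now sit low and the wide jar's is still up. Nothing else has shifted, so I'll hand in.

```bash
python3 -c "
from rig import manip
print(manip.sign_off())"
```

```text
the job is handed in; nothing more can be done
None
```

I pressed the tall, middle and short jars' plugs fully in, in that order, with about 11 N on each. The wide jar's plug is still up, nothing visibly moved in the last picture, and I handed the job in at about 20 s; no verdict came back.

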